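# Stop the UV lamps and draw out the exposure tray

### The job

The cyanotype exposure is finished: press the red stop key on the grey timer fully down to switch the lamps off, and only then hook a fingertip behind the upturned lip at the front of the UV unit's tray and draw the tray gently out on its rails, all the way to its stop. Pull only from behind the lip, do not pinch it; leave the printing frame that lies in the tray untouched and lying where it is on the tray. Lift nothing, do not press the white key of the black timer and do not shove the timers or anything else standing about.

Things in the scene. Friction and masses are not known exactly. Their poses are not given: they have to be found in the camera images.
- uv_unit: UV exposure unit, a grey steel hood 300 deep x 360 wide x 125 mm high standing fixed on the table, amber sight window in its top. Origin: on the table under the middle of the hood's front face. Its x axis points into the unit (the tray slides out along -x), y along the front, z up. The front face is plane from 78 mm above the table up to the top.
- tray (a joint): how far the tray is drawn out of the unit, in m: 0 shut, 0.17 at its end stop. It starts nearly shut. About 2 N of rail friction plus light damping; it stays where it is left.
- lip_mid (a point): middle of the tray lip's top edge, on its inner face (towards the hood), 76 mm above the table. The lip, a bare aluminium edge 300 mm long, 3 mm thick, stands 46 mm above the tray's ledge. A channel 58 mm wide, open from above for a fingertip, lies between it and the tray's black light baffle (as high as the lip). With the tray shut the hood's face is 66 mm behind this point. Axes as uv_unit.
- tray_lip: the aluminium lip itself, carried by the tray; origin at the middle of its top edge, axes as uv_unit. The fingertip pulls on its inner face.
- tray_front: black plastic front panel 300 mm long, 8 mm thick, screwed on the outer face of the lip (its top 5 mm below the lip's top), carried by the tray; origin at its centre, 46 mm above the table, axes as uv_unit. Fingers bearing on it and on the lip at once are pinching the lip.
- tray_bed (a point): centre of the tray's bed, on its upper surface 30 mm above the table, carried by the tray; axes as uv_unit. The bed has a rim 14 mm high and lies under the hood while the tray is shut.
- print_frame: contact printing frame lying loose on the tray's bed behind the baffle, 180 (along the slide) x 240 x 22 mm, beech bars round a glass with a blue fern print; about 0.6 kg. Origin under its centre. Hidden by the hood while the tray is shut.
- uv_timer: light grey timer with a red digital display, 110 deep x 130 wide x 62 mm high, standing loose on rubber feet, about 0.8 kg; origin under its centre, z up, y along its width, its sloping face towards -x. It carries the red stop key on its flat top, 29 mm to +x and 30 mm to +y of the centre.
- stop_key_top (a point): centre of the top face of the round red stop key, 32 mm across, in a black collar on the grey timer; pressed straight down.
- stop_key (a joint): how far the red stop key is pressed, in m: 0 free, 0.006 fully down, which takes about 4.5 N; springs back.
- enl_timer: black enlarger timer with a white dial and a white key, same case and size as the grey one; not to be used. It may stand at either of the two timers' places.
- enl_key (a joint): how far the white key of the black timer is pressed, in m; leave it alone.
- blue_box: flat blue paper box 135 x 185 x 26 mm, loose; origin under its centre.
- yellow_box: small yellow paper box 95 x 140 x 30 mm, lying loose on top of the UV unit's hood, behind its front edge; origin under its centre.
- amber_bottle: amber bottle 66 mm across, 170 mm high, loose; origin under its centre.
- film_can: small black film can with a grey lid, 32 mm across, 52 mm high, loose; origin under its centre.
- film_reel: white plastic film reel, two discs 90 mm across on a hub, 46 mm high, lying flat and loose; origin under its centre.
Mind the look-alikes: they are no part of the job. What is shaped like the uv_timer but blue is not meant.

How it is judged:
By the outcome, as a careful person would: the job done as asked, in the order asked, and still so for the second after the job is handed in, with the robot touching nothing.
It also fails if it takes over 42 s, if anything falls off the work surface, if the arm or the gripper's body presses on something with over 40 N, if the wrist force passes 120 N, or if a joint passes its speed limit or range.

### The arm

A 6-joint arm with a two-finger parallel gripper is mounted at the origin on the work surface. World frame = base frame: x ahead of the robot, y to its left, z up, the work surface at z = 0. Lengths are in m, angles in rad, forces in N, time in s.
With the tool pointing down it reaches from about 0.25 to 0.775 m from the base axis. Payload 4 kg.
Tool frame: the origin (TCP) lies on the centre line of the jaws, within the pads' length; the fingertips stand 17 mm ahead of it and the grasp point (between the pads) lies 2 mm behind it; z points along the fingers, y is the line along which they close (so a half turn about z gives the same grasp; the last joint's range is limited). The gripper opens to 94 mm and grips with 3 to 60 N. Pads are 16 mm wide; open, the fingers measure 119 mm over their backs; the gripper's body (75 mm by 177 mm) begins 78 mm behind the grasp point.
Start: joints at [1.206, 0.087, 1.371, -0, 1.684, -0.103], TCP at [0.142, 0.531, 0.223] pointing down, gripper open.
Joint ranges: [-3.1, 3.1], [-0.76, 2.03], [0.27, 2.55], [-1.08, 4.22], [0.17, 2.65], [-2.57, 2.57]. Speed limits (rad/s): [2.79, 2.79, 3.14, 3.14, 3.14, 3.14].

### API

Orientations are given as [roll, pitch, yaw] about the fixed x, y, z axes, in that order (R = Rz(yaw) Ry(pitch) Rx(roll)).
In Python, from bench import robot gives the robot as it stands.
- The arm moves only by the tool servo_tool, never from a script. Its argument "plan" is a list of rows, each a list of 7 numbers: the shift along the tool's x, y, z normalised to -1 to 1, where 1 is 0.1 m, then the turn, a rotation vector about the tool's x, y, z normalised to -1 to 1, where 1 is pi/2 rad, then the finger opening in mm, from 0 to 94. In form: [[x, y, z, ax, ay, az, gripper], ...]. A call has 1 to 12 rows; each row is the pose to reach, as a shift and turn from the pose commanded when the call began, along the tool's axes at that moment; what a row does not reach only later rows make up. A row lasts 1/12 s, in which the tool goes at most 41.7 mm and 7.16 degrees, less where a joint would pass 70% of its speed; a pose out of reach is approached as far as the arm can. A call with a number of a shift or a turn outside -1 to 1 is refused whole. A call with a gripper value outside its range is refused whole. The fingers move at their own pace and stop on an object; the grip force is fixed at half the most. Time passes only in rows, so rows that repeat a pose let the fingers close. It gives the time, the measured TCP pose, the force, the opening and the grip force at its end, in the units of the state.
- robot.get_obs(): the state, without advancing time (a new reading comes with each control period).
- robot.snapshot(name): name is "scene" or "top"; returns the picture (400x640x3 uint8, red, green, blue); there is no depth.
- robot.camera_params(name): a dict with "camera_matrix" (3x3 intrinsics, pixels), "rvec" (rotation vector, rad) and "tvec" (3), from world to camera coordinates, as OpenCV has them. Camera axes: x right, y down, z forward; pixel columns grow to the right and rows downward; lengths in m; the calibration is good to about 2 mm. A picture is of the moment at which its call begins. camera_params takes no time and is no camera call.
- robot.close_job(): hands the job in; it is judged then, once.
Trained networks look in the newest picture that a camera, given by its name, has taken for a name from the list of things; names that differ only in an ending like _2 or _b are one class to them, and where a whole thing is asked for, a point or a joint stands for the part that bears it (a point fixed in the world has none). Each returns a list of dicts, best first, with "conf" (0 to 1); they miss things now and then, are a little off and sometimes report something else, mostly with a low value. They report only what shows in the picture. A call takes as long as a camera call. They do not tell look-alikes from the thing itself.
- robot.find_in(thing, camera): "extent" ([centre column, centre row, width, height] in pixels, round what is visible of it).
The state is a dict: "time": time; "joint_positions": joint angles; "qvel": joint speeds; "joint_torque": joint torques, N m; "tool_pos": TCP position; "ee_rot": TCP orientation; "wrist_force": force on the tool from outside, world axes, zero at the start; "wrist_torque": the same for the moment, N m; "width": finger opening in m; "finger_force": force on a finger pad.
Only numpy, scipy, OpenCV 4.12 (cv2) and the standard library are available. Lean on these libraries where they do the work, as an engineer would, in place of code of your own. Each camera call takes 0.05 s, during which the arm holds its last target. There are 200 camera calls.

## Working session

There is one attempt and no reset: what is moved stays moved. The work goes in short steps, Python scripts to look and compute and a tool call to move; the robot and the scene stay as the last step left them, time stands still between calls to the robot, and variables do not carry over. Pictures are saved under pics/ and viewed, at most 10 in all, crops included, and the job is handed in when it is done.

Besides the shell and the picture viewer there is one more tool, called as name(argument=value, ...), one argument or row to a line, values as JSON. servo_tool: Moves the arm, as the interface text tells. Scaled input: -1 to 1 covers 0.1 m each way for a shift and pi/2 rad each way for a turn. Its arguments: {"type":"object","properties":{"plan":{"type":"array","items":{"type":"array","items":{"type":"number"}}}},"required":["plan"]}

```bash
mkdir -p pics; python3 - <<'E'
from bench import robot
import cv2,numpy as np
for n in("scene","top"):
    im=robot.snapshot(n); cv2.imwrite(f"pics/{n}0.png",im[:,:,::-1])
    c=robot.camera_params(n); R=cv2.Rodrigues(np.array(c["rvec"]))[0]; print(n,np.array(c["camera_matrix"]).tolist(),(-R.T@np.array(c["tvec"]).ravel()).round(3),R.round(2).tolist())
    for t in("uv_unit","tray_lip","uv_timer","enl_timer","stop_key_top","tray_front"):
        print(t,[(np.round(d["extent"],1).tolist(),round(d["conf"],2)) for d in robot.find_in(t,n)])
print({k:np.round(v,3).tolist() for k,v in robot.get_obs().items()})
E
```

```text
scene [[444.6551020121361, 0.0, 311.1897732496715], [0.0, 444.6551020121361, 199.9717335641366], [0.0, 0.0, 1.0]] [ 1.389 -0.42   0.829] [[0.44, 0.9, -0.0], [0.59, -0.29, -0.75], [-0.68, 0.33, -0.66]]
uv_unit [([430.4, 156.8, 172.1, 118.2], 0.6)]
tray_lip [([361.4, 160.8, 33.9, 61.2], 0.72)]
uv_timer [([193.9, 206.6, 55.0, 36.7], 0.97), ([367.5, 273.1, 70.2, 62.0], 0.78)]
enl_timer [([229.8, 240.9, 56.3, 50.9], 0.8)]
stop_key_top [([362.9, 269.0, 14.8, 13.7], 0.71), ([200.9, 192.8, 14.0, 11.8], 0.49), ([131.5, 256.4, 70.4, 74.7], 0.19)]
tray_front [([359.0, 168.2, 32.8, 74.2], 0.75)]
top [[446.2209886123975, 0.0, 326.3991114244063], [0.0, 446.2209886123975, 196.04510135851396], [0.0, 0.0, 1.0]] [ 0.414 -0.066  1.512] [[0.01, -1.0, -0.02], [-0.99, -0.01, -0.16], [0.16, 0.02, -0.99]]
uv_unit []
tray_lip [([259.6, 235.4, 5.4, 14.7], 0.69)]
uv_timer [([406.1, 263.6, 47.6, 42.5], 0.78), ([319.1, 141.8, 28.1, 40.5], 0.76)]
enl_timer [([394.0, 211.8, 42.8, 44.7], 0.89), ([463.0, 233.4, 44.2, 56.5], 0.43), ([202.8, 219.8, 148.7, 134.7], 0.29)]
stop_key_top [([404.4, 252.4, 10.9, 9.2], 0.58), ([326.9, 131.2, 4.0, 8.2], 0.56)]
tray_front [([262.1, 239.4, 31.9, 88.5], 0.69)]
{'time': 0.7, 'joint_positions': [1.206, 0.087, 1.371, -0.0, 1.684, -0.103], 'qvel': [0.0, 0.0, -0.002, -0.001, 0.001, -0.002], 'joint_torque': [-0.001, -33.991, -30.252, 0.072, 0.024, -0.0], 'tool_pos': [0.142, 0.531, 0.223], 'ee_rot': [3.141, 0.0, 2.88], 'wrist_force': [0.104, 0.609, 0.061], 'wrist_torque': [-0.005, -0.04, -0.009], 'finger_force': 0.0, 'width': 0.094}
```

View pics/scene0.png

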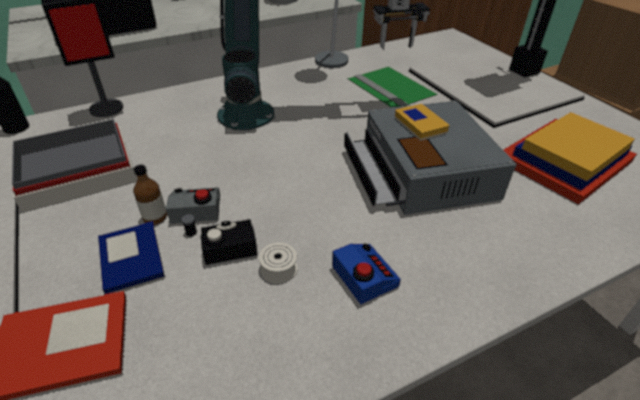

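View pics/top0.png

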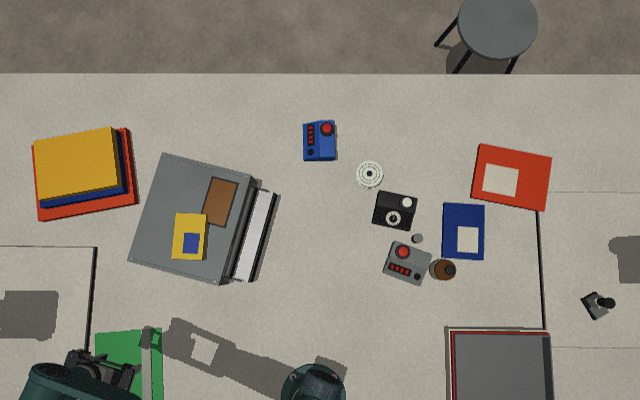

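Red-key candidates: the grey timer's at scene (202,195) / top (403,252), and the blue look-alike's at scene (363,270) / top (326,129). The black timer's white key is at top (406,202). By the description I choose the grey timer and will check it, along with the tray lip, in a close crop.

```bash
python3 - <<'E'
import cv2,numpy as np
t=cv2.imread("pics/top0.png");s=cv2.imread("pics/scene0.png")
f=lambda im,x,y,w,h:cv2.resize(im[y:y+h,x:x+w],(400,300),interpolation=cv2.INTER_CUBIC)
cv2.imwrite("pics/crop0.png",np.vstack([np.hstack([f(t,370,230,80,60),f(t,200,170,160,120)]),np.hstack([f(s,160,180,80,60),f(s,330,110,120,90)])]))
E
```

```text
(no output)
```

View pics/crop0.png

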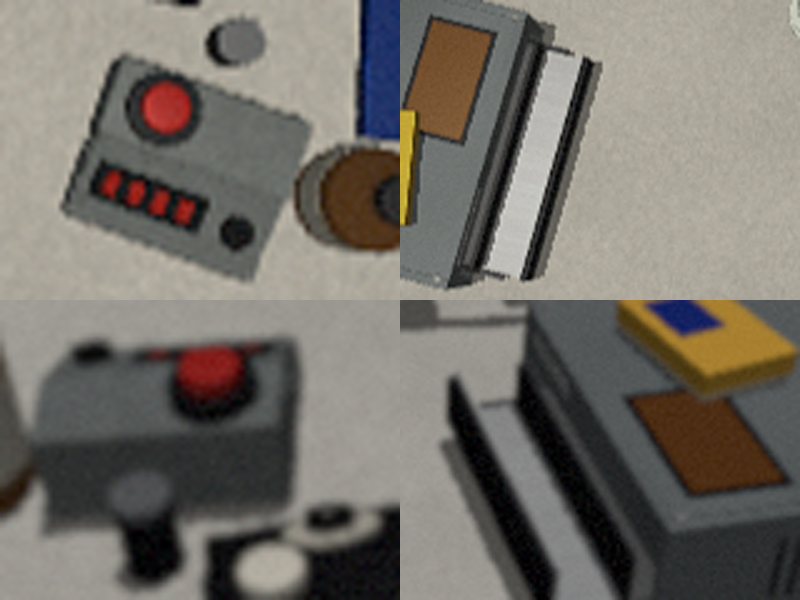

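The crop shows the grey timer with its red key at top (403,251.4) and scene (202,195). The film can and amber bottle stand close to the timer. The lip's inner top edge runs from about top (272,193) to (249,281), and the hood's front top edge from (254,175) to (220,285).

```bash
cat > h.py <<'E'
from bench import robot
import cv2,numpy as np
def ray(n,p):
    c=robot.camera_params(n);R=cv2.Rodrigues(np.array(c["rvec"]))[0];t=np.array(c["tvec"]).ravel()
    return -R.T@t, R.T@np.linalg.inv(np.array(c["camera_matrix"]))@np.array([*p,1.])
def on(n,p,z):
    o,d=ray(n,p); return o+d*(z-o[2])/d[2]
def proj(n,P):
    c=robot.camera_params(n);return cv2.projectPoints(np.array(P,float).reshape(-1,1,3),np.array(c["rvec"]),np.array(c["tvec"]),np.array(c["camera_matrix"]),None)[0].reshape(-1,2)
def tri(p,q):
    (a,u),(b,v)=ray("top",p),ray("scene",q);k=np.linalg.lstsq(np.c_[u,-v],b-a,rcond=None)[0];return (a+u*k[0]+b+v*k[1])/2,np.linalg.norm(a+u*k[0]-b-v*k[1])
E
python3 - <<'E'
from h import *
print("key",tri((403,251.4),(202,194)),on("top",(403,251.4),.072))
A,B=on("top",(254,174.8),.125),on("top",(220,284.8),.125)
print("hood",A,B,np.linalg.norm(A-B))
C,D=on("top",(272,193.2),.076),on("top",(248.8,281.2),.076)
print("lip",C,D,np.linalg.norm(C-D))
for P,Q in((A,B),(C,D)):
    e=Q-P; print(np.degrees(np.arctan2(e[1],e[0])),(P+Q)/2)
print("can,bottle",on("top",(417,238),.052),on("top",(446,269),.17))
e=(B-A)/np.linalg.norm(B-A);n=np.array([-e[1],e[0],0]);print("gap",n@((C+D)/2-(A+B)/2),e@((C+D)/2-(A+B)/2))
im=robot.snapshot("top").astype(int)
# intensity profiles across the lip, row 237
for r in(215,237,260): print(r,[(x,int(im[r,x].mean())) for x in range(228,285,1)])
E
```

```text
key (array([ 0.46375432, -0.28247183,  0.07639188]), np.float64(0.00023323936703469164)) [ 0.46393413 -0.28301839  0.072     ]
hood [0.69905253 0.19358205 0.125     ] [0.35455631 0.28556907 0.125     ] 0.35656592431782186
lip [0.64821021 0.1415021  0.076     ] [0.36474324 0.20675301 0.076     ] 0.29088004265938955
165.0497401869391 [0.52680442 0.23957556 0.125     ]
167.03696461388674 [0.50647672 0.17412755 0.076     ]
can,bottle [ 0.50836542 -0.33206623  0.052     ] [ 0.41029002 -0.3940542   0.17      ]
gap 0.06847675116739332 0.0027553000254140862
215 [(228, 50), (229, 80), (230, 116), (231, 117), (232, 114), (233, 115), (234, 114), (235, 115), (236, 116), (237, 115), (238, 114), (239, 55), (240, 40), (241, 42), (242, 53), (243, 89), (244, 88), (245, 70), (246, 50), (247, 39), (248, 6), (249, 25), (250, 59), (251, 94), (252, 149), (253, 190), (254, 185), (255, 187), (256, 187), (257, 188), (258, 186), (259, 186), (260, 185), (261, 184), (262, 183), (263, 184), (264, 186), (265, 189), (266, 171), (267, 29), (268, 53), (269, 22), (270, 7), (271, 30), (272, 94), (273, 97), (274, 96), 
[... 755 characters left out ...]
, 164), (283, 169), (284, 165)]
260 [(228, 52), (229, 60), (230, 93), (231, 85), (232, 71), (233, 56), (234, 24), (235, 12), (236, 27), (237, 58), (238, 94), (239, 151), (240, 190), (241, 187), (242, 188), (243, 190), (244, 190), (245, 190), (246, 188), (247, 192), (248, 188), (249, 192), (250, 193), (251, 194), (252, 193), (253, 180), (254, 51), (255, 49), (256, 30), (257, 15), (258, 15), (259, 63), (260, 98), (261, 93), (262, 99), (263, 177), (264, 172), (265, 166), (266, 160), (267, 164), (268, 172), (269, 163), (270, 162), (271, 162), (272, 159), (273, 165), (274, 164), (275, 162), (276, 165), (277, 172), (278, 173), (279, 166), (280, 161), (281, 162), (282, 167), (283, 167), (284, 168)]
```

```bash
python3 - <<'E'
from h import *
im=robot.snapshot("top").astype(float).mean(2)
def edge(r,a,b,s):  # last crossing of level 110 inside the window
    xs=np.arange(a,b); v=im[r,a:b]; k=np.argmax(np.diff(v)*s); return xs[k]+(v[k]-110)/(v[k]-v[k+1])
rows=np.arange(205,272,4); P=[]
for r in rows:
    g=260-(r-237)*.29; P.append(on("top",(edge(r,int(g)-5,int(g)+6,-1),r),.076))
P=np.array(P); c=P.mean(0); d=np.linalg.svd(P-c)[2][0]; d*=np.sign(d[0]); print("lip line",c,np.degrees(np.arctan2(d[1],d[0])),np.abs((P-c)@[-d[1],d[0],0]).max())
o=robot.get_obs();print(o["tool_pos"],o["ee_rot"])
E
```

```text
lip line [0.50542113 0.17552105 0.076     ] -13.93808785046343 0.0006851199943754148
[0.1423455  0.53128314 0.22253966] [3.14143754e+00 1.65982463e-05 2.87982407e+00]
```

servo_tool(
  plan=[
    [-0.3, -0.3, 0, 0, 0, 0.08, 0],
    [-0.5, -0.6, 0, 0, 0, 0.16, 0],
    [-0.7, -1, 0, 0, 0, 0.24, 0],
    [-0.7, -1, 0, 0, 0, 0.32, 0],
    [-0.7, -1, 0, 0, 0, 0.4, 0],
    [-0.7, -1, 0, 0, 0, 0.48, 0],
    [-0.7, -1, 0, 0, 0, 0.56, 0],
    [-0.7, -1, 0, 0, 0, 0.64, 0],
    [-0.7, -1, 0, 0, 0, 0.72, 0],
    [-0.7, -1, 0, 0, 0, 0.8, 0],
    [-0.7, -1, 0, 0, 0, 0.88, 0],
    [-0.7, -1, 0, 0, 0, 0.94, 0],
  ],
)

```text
time: 1.8
tool_pos: [0.1841, 0.4166, 0.2226]
ee_rot: [3.141, -0.0, 1.397]
wrist_force: [-0.9, 0.5, -0.3]
width: 0.0175
finger_force: 0.0
```

servo_tool(
  plan=[
    [-0.4, 0.24, 0, 0, 0, 0.05, 0],
    [-0.7, 0.42, 0, 0, 0, 0.05, 0],
    [-1, 0.6, 0, 0, 0, 0.05, 0],
  ],
)

```text
time: 2.05
tool_pos: [0.2266, 0.3066, 0.2223]
ee_rot: [3.141, 0.001, 1.326]
wrist_force: [0.3, 0.1, -0.3]
width: 0.0005
finger_force: 0.0
```

servo_tool(
  plan=[
    [-0.35, 0.21, 0, 0, 0, 0, 0],
    [-0.7, 0.42, 0, 0, 0, 0, 0],
    [-1, 0.6, 0, 0, 0, 0, 0],
  ],
)

```text
time: 2.3
tool_pos: [0.2604, 0.1944, 0.2227]
ee_rot: [3.14, -0.0, 1.325]
wrist_force: [0.4, 0.5, 0.1]
width: 0.0003
finger_force: 0.0
```

servo_tool(
  plan=[
    [-0.35, 0.21, 0, 0, 0, 0, 0],
    [-0.7, 0.42, 0, 0, 0, 0, 0],
    [-1, 0.6, 0, 0, 0, 0, 0],
  ],
)

```text
time: 2.55
tool_pos: [0.2943, 0.0826, 0.2229]
ee_rot: [3.14, -0.0, 1.324]
wrist_force: [0.3, 0.7, -0.6]
width: 0.0002
finger_force: 0.0
```

servo_tool(
  plan=[
    [-0.35, 0.21, 0, 0, 0, 0, 0],
    [-0.7, 0.42, 0, 0, 0, 0, 0],
    [-1, 0.6, 0, 0, 0, 0, 0],
  ],
)

```text
time: 2.8
tool_pos: [0.3281, -0.0293, 0.2229]
ee_rot: [3.14, 0.0, 1.323]
wrist_force: [0.2, 1.3, -0.2]
width: 0.0006
finger_force: 0.0
```

servo_tool(
  plan=[
    [-0.35, 0.21, 0, 0, 0, 0, 0],
    [-0.7, 0.42, 0, 0, 0, 0, 0],
    [-1, 0.6, 0, 0, 0, 0, 0],
    [-1, 0.6, 0, 0, 0, 0, 0],
  ],
)

```text
time: 3.13
tool_pos: [0.3625, -0.1435, 0.2218]
ee_rot: [-3.141, 0.002, 1.318]
wrist_force: [-0.6, 0.1, -0.4]
width: 0.0005
finger_force: 0.0
```

servo_tool(
  plan=[
    [-0.2, 0.25, 0, 0, 0, 0, 0],
    [-0.4, 0.5, 0, 0, 0, 0, 0],
    [-0.55, 0.66, 0, 0, 0, 0, 0],
  ],
)

```text
time: 3.38
tool_pos: [0.4135, -0.2091, 0.2224]
ee_rot: [3.141, 0.0, 1.324]
wrist_force: [-0.3, -0.2, 1.1]
width: 0.0002
finger_force: 0.0
```

servo_tool(
  plan=[
    [-0.2, 0.25, 0, 0, 0, 0, 0],
    [-0.4, 0.5, 0, 0, 0, 0, 0],
    [-0.55, 0.66, 0, 0, 0, 0, 0],
    [-0.55, 0.66, 0.4, 0, 0, 0, 0],
    [-0.55, 0.66, 0.7, 0, 0, 0, 0],
    [-0.55, 0.66, 0.9, 0, 0, 0, 0],
    [-0.55, 0.66, 0.9, 0, 0, 0, 0],
    [-0.55, 0.66, 0.9, 0, 0, 0, 0],
  ],
)

```text
time: 4.05
tool_pos: [0.4626, -0.2763, 0.1316]
ee_rot: [-3.139, -0.001, 1.325]
wrist_force: [0.6, -0.5, 0.5]
width: 0.0009
finger_force: 0.0
```

```bash
python3 - <<'E'
from h import *
o=robot.get_obs();p=np.array(o["tool_pos"]);R=cv2.Rodrigues(np.zeros(3))[0]
from scipy.spatial.transform import Rotation as Ro
R=Ro.from_euler("xyz",o["ee_rot"]).as_matrix()
print(p,o["ee_rot"],R.T@(np.array([.4638,-.2828,.076])-p),o["wrist_force"])
s=robot.snapshot("scene");t=robot.snapshot("top")
f=lambda im,x,y,w,h:cv2.resize(im[y:y+h,x:x+w,::-1],(400,300),interpolation=cv2.INTER_CUBIC)
cv2.imwrite("pics/key.png",np.hstack([f(t,360,210,100,75),f(s,160,150,100,75)]))
print(proj("scene",[p-[0,0,.017],[.4638,-.2828,.076]]))
E
```

```text
[ 0.46264345 -0.27627922  0.13161185] [-3.13907551e+00 -1.32380139e-03  1.32520447e+00] [-0.00611754  0.0028472   0.05559681] [ 0.55746957 -0.52458466  0.47006714]
[[201.86541216 181.71215663]
 [201.95248274 194.15900352]]
```

View pics/key.png

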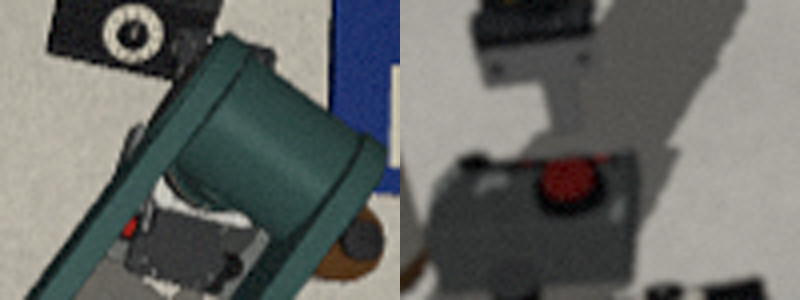

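The fingertip shows at scene (202,182), right above the red key at (202,195), and it agrees with the projected position. Next I shift by the remaining 6 mm and press slowly.

servo_tool(
  plan=[
    [-0.06, 0.03, 0.1, 0, 0, 0, 0],
    [-0.06, 0.03, 0.2, 0, 0, 0, 0],
    [-0.06, 0.03, 0.3, 0, 0, 0, 0],
    [-0.06, 0.03, 0.35, 0, 0, 0, 0],
    [-0.06, 0.03, 0.37, 0, 0, 0, 0],
    [-0.06, 0.03, 0.38, 0, 0, 0, 0],
    [-0.06, 0.03, 0.38, 0, 0, 0, 0],
  ],
)

```text
time: 4.73
tool_pos: [0.4645, -0.284, 0.0953]
ee_rot: [3.142, 0.0, 1.325]
wrist_force: [-1.3, -0.0, 3.9]
width: 0.0004
finger_force: 2.1
```

servo_tool(
  plan=[
    [0, 0, 0.01, 0, 0, 0, 0],
    [0, 0, 0.02, 0, 0, 0, 0],
    [0, 0, 0.03, 0, 0, 0, 0],
    [0, 0, 0.03, 0, 0, 0, 0],
  ],
)

```text
time: 5.07
tool_pos: [0.4646, -0.2841, 0.095]
ee_rot: [3.14, 0.001, 1.325]
wrist_force: [-4.6, 2.6, 15.3]
width: 0.0005
finger_force: 7.4
```

servo_tool(
  plan=[
    [0, 0, 0.01, 0, 0, 0, 0],
    [0, 0, 0.02, 0, 0, 0, 0],
    [0, 0, 0.02, 0, 0, 0, 0],
    [0, 0, 0.02, 0, 0, 0, 0],
  ],
)

```text
time: 5.4
tool_pos: [0.465, -0.2842, 0.0949]
ee_rot: [3.139, 0.001, 1.325]
wrist_force: [-6.8, 4.3, 21.2]
width: 0.0001
finger_force: 10.6
```

```bash
python3 - <<'E'
from h import *
s=robot.snapshot("scene");t=robot.snapshot("top")
s0=cv2.imread("pics/scene0.png")[:,:,::-1]
f=lambda im,x,y,w,h:cv2.resize(im[y:y+h,x:x+w,::-1],(400,400),interpolation=cv2.INTER_CUBIC)
cv2.imwrite("pics/key2.png",np.hstack([f(s0,165,170,60,60),f(s,165,170,60,60)]))
p=robot.get_obs()["tool_pos"]
print(proj("scene",[p-[0,0,.017]]), robot.get_obs()["wrist_force"])
m=lambda im:(im[:,:,0].astype(int)>1.8*im[:,:,1])&(im[:,:,0]>60)
for n,im in(("s0",s0),("s",s)):
    r,c=np.nonzero(m(im)[175:215,180:225]); print(n,r.min()+175,r.max()+175,c.min()+180,c.max()+180,len(r))
E
```

```text
[[201.43497518 194.02552215]] [-7.06388379  3.27244253 21.2860976 ]
s0 189 198 190 207 106
s 189 199 197 211 39
```

View pics/key2.png

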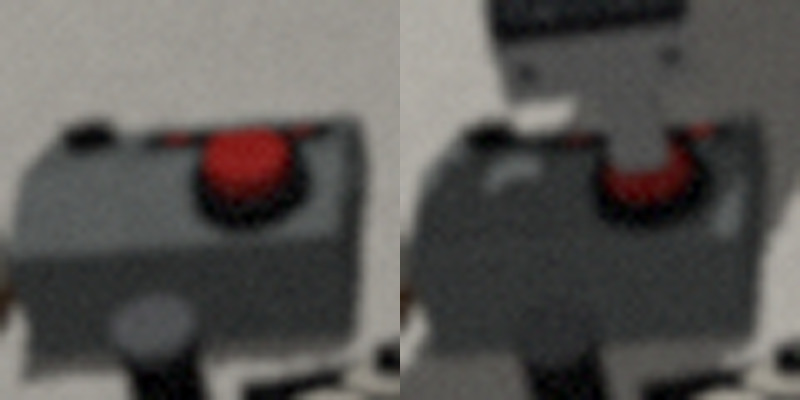

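The timer hasn't moved. The fingers sit inside the red cap, whose top edge has dropped about 2 px (roughly 6 mm), against a hard stop at 21 N. I'll confirm the key travel by watching the force as I back off.

servo_tool(
  plan=[
    [0, 0, -0.02, 0, 0, 0, 0],
    [0, 0, -0.05, 0, 0, 0, 0],
    [0, 0, -0.08, 0, 0, 0, 0],
    [0, 0, -0.08, 0, 0, 0, 0],
  ],
)

```text
time: 5.83
tool_pos: [0.4646, -0.284, 0.0983]
ee_rot: [3.141, 0.0, 1.325]
wrist_force: [-1.5, -0.4, 3.3]
width: 0.0008
finger_force: 1.4
```

servo_tool(
  plan=[
    [0, 0, -0.02, 0, 0, 0, 0],
    [0, 0, -0.02, 0, 0, 0, 0],
    [0, 0, -0.02, 0, 0, 0, 0],
  ],
)

```text
time: 6.08
tool_pos: [0.4646, -0.284, 0.0991]
ee_rot: [-3.142, 0.0, 1.325]
wrist_force: [-0.7, -1.3, 2.2]
width: 0.0006
finger_force: 1.1
```

servo_tool(
  plan=[
    [0, 0, -0.03, 0, 0, 0, 0],
    [0, 0, -0.03, 0, 0, 0, 0],
    [0, 0, -0.03, 0, 0, 0, 0],
  ],
)

```text
time: 6.33
tool_pos: [0.4644, -0.2834, 0.1019]
ee_rot: [-3.141, -0.001, 1.325]
wrist_force: [-0.1, 0.5, -0.6]
width: 0.0003
finger_force: 0.0
```

The spring stayed in contact from TCP z 0.095 to about 0.101, which is the full 6 mm of travel. The key is pressed and released, so I go to the tray.

servo_tool(
  plan=[
    [0, 0, -0.4, 0, 0, 0, 0],
    [0, 0, -0.8, 0, 0, 0, 0],
    [0.4, -0.05, -1, 0, 0, 0, 0],
    [0.8, -0.1, -1, 0, 0, 0, 0],
    [1, -0.14, -1, 0, 0, 0, 0],
  ],
)

```text
time: 6.75
tool_pos: [0.4764, -0.1809, 0.2046]
ee_rot: [3.138, -0.002, 1.326]
wrist_force: [0.8, -0.4, -0.8]
width: 0.0005
finger_force: 0.0
```

servo_tool(
  plan=[
    [0.35, -0.05, 0, 0, 0, 0, 0],
    [0.7, -0.1, 0, 0, 0, 0, 0],
    [1, -0.14, 0, 0, 0, 0, 0],
  ],
)

```text
time: 7.0
tool_pos: [0.4857, -0.0808, 0.202]
ee_rot: [-3.141, -0.001, 1.325]
wrist_force: [0.1, 0.8, 0.3]
width: 0.0006
finger_force: 0.0
```

servo_tool(
  plan=[
    [0.35, -0.05, 0, 0, 0, 0, 0],
    [0.7, -0.1, 0, 0, 0, 0, 0],
    [1, -0.14, 0, 0, 0, 0, 0],
  ],
)

```text
time: 7.25
tool_pos: [0.4964, 0.0197, 0.2019]
ee_rot: [-3.14, -0.001, 1.326]
wrist_force: [-0.3, -0.4, -0.3]
width: 0.0007
finger_force: 0.0
```

servo_tool(
  plan=[
    [0.35, -0.05, 0, 0, 0, 0, 0],
    [0.7, -0.1, 0, 0, 0, 0, 0],
    [1, -0.14, 0, 0, 0, 0, 0],
  ],
)

```text
time: 7.5
tool_pos: [0.5071, 0.1201, 0.2019]
ee_rot: [-3.14, -0.0, 1.326]
wrist_force: [-0.1, -0.8, 0.3]
width: 0.0005
finger_force: 0.0
```

servo_tool(
  plan=[
    [0.3, -0.05, 0, 0, 0, 0, 0],
    [0.6, -0.1, 0, 0, 0, 0, 0],
    [0.76, -0.13, 0, 0, 0, 0, 0],
    [0.76, -0.13, 0, 0, 0, 0, 0],
    [0.76, -0.13, 0, 0, 0, 0, 0],
  ],
)

```text
time: 7.92
tool_pos: [0.5131, 0.1952, 0.2016]
ee_rot: [-3.14, 0.001, 1.327]
wrist_force: [0.0, -0.7, 0.8]
width: 0.0004
finger_force: 0.0
```

```bash
python3 - <<'E'
from h import *
from scipy.spatial.transform import Rotation as Ro
o=robot.get_obs();p=np.array(o["tool_pos"]);R=Ro.from_euler("xyz",o["ee_rot"]).as_matrix()
u=np.array([.2409,.9706,0])
print(p,o["ee_rot"],"tool shift to go",R.T@(np.array([.5065,.1745,.076])+.022*u-p),o["wrist_force"],"behind lip",u@(p-[.5054,.1755,0]))
E
```

```text
[0.51309997 0.19515809 0.20160829] [-3.14012762e+00  1.15632261e-03  1.32669433e+00] tool shift to go [ 0.00050551 -0.0012456   0.12560975] [ 0.04548905 -0.70598363  0.81603991] behind lip 0.020935067400426166
```

servo_tool(
  plan=[
    [0.02, 0, 0.3, 0, 0, 0, 0],
    [0.05, 0, 0.6, 0, 0, 0, 0],
    [0.05, 0, 0.8, 0, 0, 0, 0],
    [0.05, 0, 0.95, 0, 0, 0, 0],
    [0.05, 0, 0.95, 0, 0, 0, 0],
  ],
)

```text
time: 8.33
tool_pos: [0.5121, 0.1972, 0.1029]
ee_rot: [-3.134, 0.005, 1.323]
wrist_force: [-1.3, 0.2, -0.0]
width: 0.0005
finger_force: 0.0
```

```bash
python3 - <<'E'
from h import *
s=robot.snapshot("scene")
cv2.imwrite("pics/lip.png",cv2.resize(s[90:210,320:480,::-1],(640,480),interpolation=cv2.INTER_CUBIC))
o=robot.get_obs();p=o["tool_pos"];print(p,proj("scene",[p-[0,0,.017]]),o["wrist_force"])
E
```

```text
[0.51338557 0.19772504 0.10531579] [[368.73088439 152.97580734]] [-0.02773543  0.4549425   0.17093675]
```

View pics/lip.png

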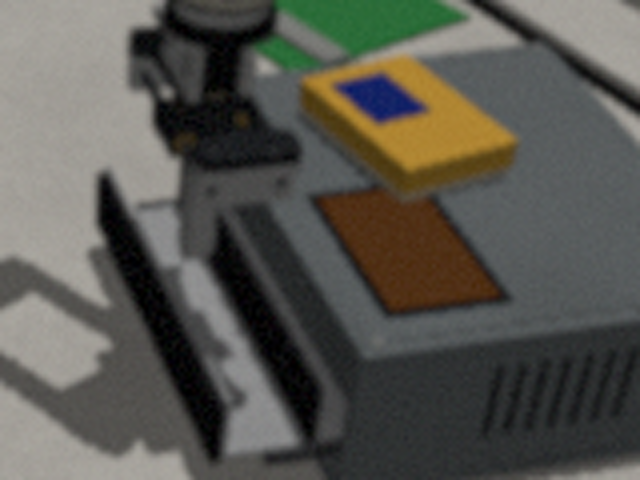

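The fingertip, at scene (369,153), hangs over the bright channel between the lip and the baffle, with a gap on both sides. The gripper body is clear of the hood and the yellow box. Now I descend and move forward to contact.

servo_tool(
  plan=[
    [0, 0, 0.1, 0, 0, 0, 0],
    [0, 0, 0.2, 0, 0, 0, 0],
    [0, 0, 0.3, 0, 0, 0, 0],
    [0, 0, 0.37, 0, 0, 0, 0],
    [0, 0, 0.37, 0, 0, 0, 0],
  ],
)

```text
time: 8.8
tool_pos: [0.5136, 0.199, 0.0683]
ee_rot: [-3.138, 0.002, 1.325]
wrist_force: [-0.3, -0.4, -0.1]
width: 0.0005
finger_force: 0.0
```

servo_tool(
  plan=[
    [-0.05, 0, 0, 0, 0, 0, 0],
    [-0.1, 0, 0, 0, 0, 0, 0],
    [-0.13, 0, 0, 0, 0, 0, 0],
    [-0.15, 0, 0, 0, 0, 0, 0],
    [-0.17, 0, 0, 0, 0, 0, 0],
    [-0.19, 0, 0, 0, 0, 0, 0],
    [-0.21, 0, 0, 0, 0, 0, 0],
    [-0.23, 0, 0, 0, 0, 0, 0],
  ],
)

```text
time: 9.47
tool_pos: [0.5096, 0.1773, 0.0711]
ee_rot: [3.14, -0.001, 1.325]
wrist_force: [1.1, 2.5, 1.5]
width: 0.0006
finger_force: 1.1
```

servo_tool(
  plan=[
    [-0.03, 0, 0, 0, 0, 0, 0],
    [-0.07, 0, 0, 0, 0, 0, 0],
    [-0.12, 0, 0, 0, 0, 0, 0],
    [-0.17, 0, 0, 0, 0, 0, 0],
    [-0.22, 0, 0, 0, 0, 0, 0],
    [-0.27, 0, 0, 0, 0, 0, 0],
    [-0.32, 0, 0, 0, 0, 0, 0],
    [-0.37, 0, 0, 0, 0, 0, 0],
    [-0.42, 0, 0, 0, 0, 0, 0],
    [-0.47, 0, 0, 0, 0, 0, 0],
    [-0.52, 0, 0, 0, 0, 0, 0],
    [-0.57, 0, 0, 0, 0, 0, 0],
  ],
)

```text
time: 10.47
tool_pos: [0.4953, 0.1214, 0.0705]
ee_rot: [3.141, -0.0, 1.325]
wrist_force: [1.0, 2.9, 1.7]
width: 0.0005
finger_force: 1.2
```

servo_tool(
  plan=[
    [-0.05, 0, 0, 0, 0, 0, 0],
    [-0.1, 0, 0, 0, 0, 0, 0],
    [-0.15, 0, 0, 0, 0, 0, 0],
    [-0.2, 0, 0, 0, 0, 0, 0],
    [-0.25, 0, 0, 0, 0, 0, 0],
    [-0.3, 0, 0, 0, 0, 0, 0],
    [-0.35, 0, 0, 0, 0, 0, 0],
    [-0.4, 0, 0, 0, 0, 0, 0],
    [-0.45, 0, 0, 0, 0, 0, 0],
    [-0.5, 0, 0, 0, 0, 0, 0],
    [-0.55, 0, 0, 0, 0, 0, 0],
    [-0.6, 0, 0, 0, 0, 0, 0],
  ],
)

```text
time: 11.47
tool_pos: [0.4806, 0.0632, 0.0704]
ee_rot: [-3.142, -0.0, 1.325]
wrist_force: [2.3, 2.7, 1.4]
width: 0.0007
finger_force: 1.2
```

servo_tool(
  plan=[
    [-0.05, 0, 0, 0, 0, 0, 0],
    [-0.1, 0, 0, 0, 0, 0, 0],
    [-0.15, 0, 0, 0, 0, 0, 0],
    [-0.2, 0, 0, 0, 0, 0, 0],
    [-0.24, 0, 0, 0, 0, 0, 0],
    [-0.28, 0, 0, 0, 0, 0, 0],
    [-0.32, 0, 0, 0, 0, 0, 0],
  ],
)

```text
time: 12.05
tool_pos: [0.4727, 0.0323, 0.0704]
ee_rot: [-3.141, -0.0, 1.325]
wrist_force: [1.8, 1.1, 0.4]
width: 0.0005
finger_force: 1.2
```

servo_tool(
  plan=[
    [-0.02, 0, 0, 0, 0, 0, 0],
    [-0.04, 0, 0, 0, 0, 0, 0],
    [-0.06, 0, 0, 0, 0, 0, 0],
    [-0.08, 0, 0, 0, 0, 0, 0],
  ],
)

```text
time: 12.38
tool_pos: [0.4712, 0.027, 0.0704]
ee_rot: [-3.141, -0.006, 1.325]
wrist_force: [2.6, 11.1, -1.4]
width: 0.0001
finger_force: 5.9
```

servo_tool(
  plan=[
    [-0.01, 0, 0, 0, 0, 0, 0],
    [-0.02, 0, 0, 0, 0, 0, 0],
    [-0.03, 0, 0, 0, 0, 0, 0],
    [-0.04, 0, 0, 0, 0, 0, 0],
    [-0.05, 0, 0, 0, 0, 0, 0],
  ],
)

```text
time: 12.8
tool_pos: [0.4712, 0.0269, 0.0705]
ee_rot: [3.141, -0.016, 1.326]
wrist_force: [5.9, 21.6, -1.8]
width: 0.0004
finger_force: 11.1
```

servo_tool(
  plan=[
    [0.03, 0, 0, 0, 0, 0, 0],
    [0.06, 0, 0, 0, 0, 0, 0],
    [0.12, 0, 0, 0, 0, 0, 0],
    [0.2, 0, 0, 0, 0, 0, 0],
    [0.22, 0, 0, 0, 0, 0, 0],
    [0.22, 0, 0, 0, 0, 0, 0],
  ],
)

```text
time: 13.3
tool_pos: [0.4749, 0.0416, 0.0702]
ee_rot: [-3.141, 0.001, 1.326]
wrist_force: [-0.2, -0.6, 0.1]
width: -0.0001
finger_force: 0.0
```

servo_tool(
  plan=[
    [0, 0, -0.1, 0, 0, 0, 0],
    [0, 0, -0.3, 0, 0, 0, 0],
    [0, 0, -0.6, 0, 0, 0, 0],
    [0, 0, -0.9, 0, 0, 0, 0],
    [0, 0, -1, 0, 0, 0, 0],
  ],
)

```text
time: 13.72
tool_pos: [0.4774, 0.0409, 0.1761]
ee_rot: [3.133, -0.002, 1.324]
wrist_force: [1.0, 0.3, 1.3]
width: 0.0001
finger_force: 0.0
```

servo_tool(
  plan=[
    [-0.35, 0, -0.2, 0, 0, 0, 0],
    [-0.7, 0, -0.4, 0, 0, 0, 0],
    [-1, 0, -0.5, 0, 0, 0, 0],
    [-1, 0, -0.5, 0, 0, 0, 0],
    [-1, 0, -0.5, 0, 0, 0, 0],
  ],
)

```text
time: 14.13
tool_pos: [0.4507, -0.0568, 0.2209]
ee_rot: [3.14, -0.0, 1.321]
wrist_force: [0.3, -0.2, -0.5]
width: 0.0002
finger_force: 0.0
```

```bash
python3 - <<'E'
from h import *
t=robot.snapshot("top");s=robot.snapshot("scene")
g=lambda im:cv2.resize(im[:,:,::-1],(640,400))
cv2.imwrite("pics/end.png",np.vstack([t[130:400,100:500,::-1],s[80:350,100:500,::-1]]))
A=np.array([.5054,.1755,.076]);u=np.array([.2409,.9706,0])
print(proj("top",[A-u*.16,A-u*.165+.1*np.array([.97,-.24,0])]))
E
```

```text
[[308.09654476 249.43114274]
 [317.53521722 219.69414966]]
```

View pics/end.png

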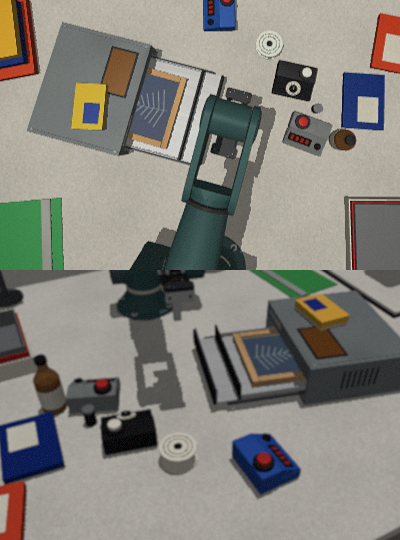

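The tray is out with the frame lying on its bed, and the timers and other things stand where they were. I'll quickly measure the draw from lip to hood to confirm it is at the end stop.

```bash
python3 - <<'E'
from h import *
t=robot.snapshot("top").astype(int); t0=cv2.imread("pics/top0.png").astype(int)
u=np.array([.2409,.9706,0]);w=np.array([.9706,-.2409,0]);A=np.array([.5054,.1755,0])
for off in(.06,.08,.10,.12):
  for nm,im,z,a,b in(("hood0",t0,.125,.04,.09),("lip1",t,.076,-.19,-.14)):
    d=np.arange(a,b,.002); px=proj("top",[A+off*w+x*u+[0,0,z] for x in d])
    v=cv2.remap(im.mean(2).astype(np.float32),px[:,0].astype(np.float32),px[:,1].astype(np.float32),cv2.INTER_LINEAR).ravel()
    print(off,nm,[(int(round(x*1000)),int(q)) for x,q in zip(d,v)])
E
```

```text
0.06 hood0 [(40, 67), (42, 36), (44, 18), (46, 9), (48, 9), (50, 28), (52, 49), (54, 51), (56, 66), (58, 87), (60, 90), (62, 86), (64, 68), (66, 53), (68, 41), (70, 42), (72, 45), (74, 62), (76, 90), (78, 113), (80, 116), (82, 116), (84, 115), (86, 115), (88, 115)]
0.06 lip1 [(-190, 53), (-188, 54), (-186, 55), (-184, 55), (-182, 55), (-180, 55), (-178, 56), (-176, 55), (-174, 54), (-172, 52), (-170, 50), (-168, 52), (-166, 44), (-164, 32), (-162, 41), (-160, 54), (-158, 59), (-156, 61), (-154, 60), (-152, 59), (-150, 58), (-148, 59), (-146, 59), (-144, 59), (-142, 58)]
0.08 hood0 [(40, 66), (42, 38), (44, 14), (46, 12), (48, 16), (50, 35), (52, 47), (54, 54), (56, 70), (58, 84), (60, 87), (62, 81), (64, 66), (66, 52), (68, 45), (70, 44), (72, 44), (74, 50), (76, 90), (78, 114), (80, 114), (82, 113), (84, 113), (86, 111), (88, 111)]
0.08 lip1 [(-190, 170), (-188, 170), (-186, 177), (-184, 161), (-182, 120), (-180, 103), (-178, 94), (-176, 79), (-174, 57), (-172, 28), (-170, 35), (-168, 44), (-166, 38), (-164, 49), (-162, 79), (-160, 77), (-158, 60), (-156, 60), (-154, 65), (-152, 63)
[... 553 characters left out ...]
(-156, 191), (-154, 191), (-152, 191), (-150, 191), (-148, 192), (-146, 194), (-144, 192), (-142, 191)]
0.12 hood0 [(40, 67), (42, 35), (44, 21), (46, 17), (48, 18), (50, 28), (52, 44), (54, 54), (56, 65), (58, 80), (60, 88), (62, 86), (64, 67), (66, 48), (68, 45), (70, 41), (72, 37), (74, 61), (76, 92), (78, 104), (80, 108), (82, 108), (84, 108), (86, 108), (88, 111)]
0.12 lip1 [(-190, 174), (-188, 175), (-186, 179), (-184, 168), (-182, 125), (-180, 105), (-178, 101), (-176, 76), (-174, 50), (-172, 35), (-170, 35), (-168, 43), (-166, 60), (-164, 96), (-162, 166), (-160, 192), (-158, 193), (-156, 191), (-154, 189), (-152, 190), (-150, 190), (-148, 190), (-146, 190), (-144, 190), (-142, 188)]
```

```bash
python3 -c "
from bench import robot
print(robot.close_job())"
```

```text
the job is handed in; nothing more can be done
None
```

I pressed the red stop key on the grey timer fully down (6 mm), then drew the tray out by its lip to the end stop (image measurement about 0.17 m). The printing frame still lies on the tray, nothing else looks to have moved, and I handed the job in with the arm clear, after about 14 s on the robot's clock; no verdict came back.

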